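# Dispense one eraser and nudge it onto the mat

## Task

Press the dispenser's plunger all the way down once so that a single eraser comes out, and let the plunger spring back up. Then, without gripping or lifting it, push the eraser aside along the table with the fingers until it lies wholly on the cork mat. Leave the other erasers in the dispenser, and do not move the ink pot, bell or sharpener.

Things in the scene. Friction and masses are not known exactly. Their poses are not given: they have to be found in the camera images.
- dispenser: Eraser dispenser fixed to the table, 80 (x) by 66 (y) mm over its flanges. Origin on the table under the middle of its clear magazine (29 x 53 mm, 56 mm high, open top, no floor), in which four erasers lie stacked. Erasers come out along its -x axis, roughly toward the robot. Behind the magazine a white housing (x 14 to 66 mm, y +-26.5 mm, 58 mm high) carries the plunger.
- exit (a point): Point on the table in front of the dispenser's outlet slot (17 mm high, in the magazine's -x wall), 43.5 mm from the dispenser's origin: where the middle of the eraser stands after a full stroke, or up to 10 mm farther after a quick one. With the plunger down, the pusher (43 mm wide, 10 mm high) sticks out of the slot by 19 mm behind the eraser.
- plunger (a joint): Spring plunger on top of the housing: 0 up, 0.025 m fully pressed (straight down). About 2 N to start, 5 to 7 N at the bottom, then a hard stop; it springs back when let go. It drives a pusher that slides the lowest eraser out on the table; only a full stroke brings it clear. On release the pusher goes back in and the other erasers drop by one.
- cap_top (a point): Middle of the top of the plunger's round grey cap, 32 mm across; 100 mm above the table when up, 75 mm when fully pressed; in the dispenser's frame at x = +40 mm, y = 0. It moves with the plunger.
- eraser_1: The lowest eraser, the one that will come out: a white rubber block in a card sleeve, 20 mm (x) by 43 mm (y, long) by 12 mm high, about 20 g. Origin at the centre of its underside, z up. It starts aligned with the dispenser, on the table at its origin.
- mat: Thin cork mat lying flat on the table to the left or to the right of the outlet, 90 mm (x) by 110 mm (y), 1 mm thick and no obstacle: things slide straight onto it. Origin at its middle.
- ink_pot: Bystander, on the other side of the outlet from the mat: open round ink pot 61 mm across and 40 mm high, loose; origin under its middle.
- desk_bell: Bystander: brass-coloured desk bell, cone with a knob, 44 mm across and 41 mm high, loose, on the right of the dispenser; origin under its middle.
- sharpener: Bystander: small grey pencil sharpener 15 x 26 x 12 mm, loose, on the left of the dispenser; origin under its middle.
- corner_0 (a point): Corner of eraser_1 (near right as it starts, seen from the robot), half-way up, at -10 mm along its x and -21.5 mm along its y.
- corner_1 (a point): Corner of eraser_1 (far right as it starts, seen from the robot), half-way up, at +10 mm along its x and -21.5 mm along its y.
- corner_2 (a point): Corner of eraser_1 (far left as it starts, seen from the robot), half-way up, at +10 mm along its x and +21.5 mm along its y.
- corner_3 (a point): Corner of eraser_1 (near left as it starts, seen from the robot), half-way up, at -10 mm along its x and +21.5 mm along its y.
- eraser_2: Eraser number 2 from the bottom of the magazine, like eraser_1; it is to stay in the magazine. Origin at the centre of its underside.
- eraser_3: Eraser number 3 from the bottom of the magazine, like eraser_1; it is to stay in the magazine. Origin at the centre of its underside.
- eraser_4: Eraser number 4 from the bottom of the magazine, like eraser_1; it is to stay in the magazine. Origin at the centre of its underside.
Not all that is in view belongs to the job. What is shaped like the eraser_4 but turquoise is not meant.

How it is judged:
On the way, in this order (a step that is already met when the one before it is completed fails the run):
1. the plunger is pressed fully down and the lowest eraser has come out of the slot (value of joint plunger above 0.022 m and x of eraser_1 in the frame of dispenser below -0.034 m), for 0.02 s.
2. the plunger is let back up (value of joint plunger below 0.003 m), for 0.1 s.
At the end, for the whole second after the job is handed in: The dispensed eraser lies flat and still with all four corners on the cork mat (2 mm over its edge is allowed); the plunger is back up (under 3 mm); the other three erasers lie in the magazine, dropped down by one (x of corner_0 in the frame of mat between -0.047 and 0.047 m and y of corner_0 in the frame of mat between -0.057 and 0.057 m and x of corner_1 in the frame of mat between -0.047 and 0.047 m and y of corner_1 in the frame of mat between -0.057 and 0.057 m and x of corner_2 in the frame of mat between -0.047 and 0.047 m and y of corner_2 in the frame of mat between -0.057 and 0.057 m and x of corner_3 in the frame of mat between -0.047 and 0.047 m and y of corner_3 in the frame of mat between -0.057 and 0.057 m and height (world z) of each of eraser_1, eraser_2 below 0.005 m and angle between eraser_1's own z axis and vertical below 0.1 rad and linear speed of eraser_1 below 0.01 m/s and value of joint plunger below 0.003 m and x of eraser_2 in the frame of dispenser between -0.006 and 0.006 m and x of eraser_3 in the frame of dispenser between -0.006 and 0.006 m and height (world z) of eraser_3 below 0.017 m and x of eraser_4 in the frame of dispenser between -0.006 and 0.006 m and height (world z) of eraser_4 below 0.029 m); the robot touches nothing.
It fails at once if the dispensed eraser is lifted off the table (more than 10 mm) or tipped (height (world z) of eraser_1 above 0.01 m or angle between eraser_1's own z axis and vertical above 0.6 rad).
It fails at once if a second eraser starts out of the dispenser (x of eraser_2 in the frame of dispenser below -0.006 m).
It fails at once if the ink pot is moved by more than 15 mm (distance of ink_pot from where it was at the start of the episode above 0.015 m).
It fails at once if the bell is moved by more than 15 mm (distance of desk_bell from where it was at the start of the episode above 0.015 m).
It fails at once if the sharpener is moved by more than 15 mm (distance of sharpener from where it was at the start of the episode above 0.015 m).
It also fails if it takes over 38 s, if anything falls off the work surface, if the arm or the gripper's body presses on something with over 40 N, if the wrist force passes 120 N, or if a joint passes its speed limit or range.

## Robot

A 7-joint arm with a two-finger parallel gripper is mounted at the origin on a cart in front of the work surface, level with it; the furniture and walls round the work are solid. World frame = base frame: x ahead of the robot, y to its left, z up, the work surface at z = 0. Lengths are in m, angles in rad, forces in N, time in s.
With the tool pointing down it reaches from about 0.425 to 0.875 m from the base axis. Payload 9.9 kg.
Tool frame: the origin (TCP) lies at the very end of the fingers, on their centre line; the grasp point (between the pads) lies arm.grip_depth behind it (arm.grip_depth is the distance from the TCP to the grasp point, in m); z points along the fingers, y is the line along which they close (so a half turn about z gives the same grasp; the last joint's range is limited). The gripper opens to 85 mm and grips with 20 to 120 N. Pads are 22 mm wide; open, the fingers measure 114 mm over their backs; the gripper's body (76 mm by 85 mm) begins 54 mm behind the grasp point. The pads swing forward as they close: fully open they stand 13 mm farther back than shut.
Start: joints at [1.08, 0.576, 0.025, 1.437, -0.015, 1.129, -0.057], TCP at [0.267, -0.62, 0.231] pointing down, gripper open.
Joint ranges: [-2.76, 2.76], [-0.34, 2.15], [-1.52, 1.57], [0.19, 2.46], [-1.09, 4.23], [0.17, 1.99], [-2.82, 2.82]. Speed limits (rad/s): [2.22, 2.22, 3.01, 3.01, 3.14, 3.14, 3.14].

## Interface

Orientations are given as [roll, pitch, yaw] about the fixed x, y, z axes, in that order (R = Rz(yaw) Ry(pitch) Rx(roll)).
In Python, from plant import observe, vision, arm gives the robot as it stands.
- The arm moves only by the tool apply_moves, never from a script. Its argument "motion" is a list of rows, each a list of 5 numbers: the closure, from 0 (fully open) to 1 (shut), then the shift along the world's x, y, z in units of 30 mm (1.0 is 30 mm), then the turn about the world's z in rad. In form: [[claw, x, y, z, yaw], ...]. A call has exactly 10 rows; each row is the pose to reach, as a shift and turn from the pose commanded when the call began; what a row does not reach only later rows make up. A row lasts 1/8 s, in which the tool goes at most 62.5 mm and 10.7 degrees, less where a joint would pass 70% of its speed; a pose out of reach is approached as far as the arm can. A call with a gripper value outside its range is refused whole. The fingers move at their own pace and stop on an object; the grip force is fixed at half the most. Time passes only in rows, so rows that repeat a pose let the fingers close, or fill a call up. It gives the time, the measured TCP pose, the force, the opening and the grip force at its end, in the units of the state.
- observe(): the state, without advancing time (a new reading comes with each control period).
- vision.get_image(name): name is "scene" or "top" or "wrist"; returns the picture (384x512x3 uint8, red, green, blue); there is no depth.
- vision.camera_model(name): a dict with "fx", "fy", "cx", "cy" (pixels), "rvec" (rotation vector, rad) and "tvec" (3), from world to camera coordinates, as OpenCV has them; the wrist camera has in their place "tool_from_camera" (4x4, takes a point from camera to tool coordinates, whose origin is the TCP and whose axes are the flange's). Camera axes: x right, y down, z forward; pixel columns grow to the right and rows downward; lengths in m; the calibration is good to about 2 mm. The wrist camera is an equidistant fisheye: a pixel r from the principal point sees the ray r / f radians off the axis. A picture is of the moment at which its call begins: read the wrist's pose just before it. camera_model takes no time and is no camera call.
- arm.job_done(): hands the job in; it is judged then, once.
The state is a dict: "time_s": time; "joints": joint angles; "dq": joint speeds; "joint_efforts": joint torques, N m; "ee_pos": TCP position; "eef_rot": TCP orientation; "ft_force": force on the tool from outside, world axes, zero at the start; "moment": the same for the moment, N m; "gripper_width": finger opening in m; "finger_force": force on a finger pad.
Only numpy, scipy, OpenCV 4.12 (cv2) and the standard library are available. Lean on these libraries where they do the work, as an engineer would, in place of code of your own. Each camera call takes 0.05 s, during which the arm holds its last target. There are 200 camera calls.

## Working session

There is one attempt and no reset: what is moved stays moved. The work goes in short steps, Python scripts to look and compute and a tool call to move; the robot and the scene stay as the last step left them, time stands still between calls to the robot, and variables do not carry over. Pictures are saved under pics/ and viewed, at most 10 in all, crops included, and the job is handed in when it is done.

Besides the shell and the picture viewer there is one more tool, called after "Emit:" by a JSON object that holds its "method" and its "body", one argument or row to a line. apply_moves: Moves the arm, as the interface text tells. Its arguments: {"type":"object","properties":{"motion":{"type":"array"}},"required":["motion"]}

```bash
mkdir -p pics; python3 - <<'E'
from plant import observe, vision, arm
import cv2,numpy as np
s=observe();print({k:np.round(s[k],3) for k in('time_s','ee_pos','eef_rot','gripper_width','ft_force')},arm.grip_depth)
for n in('top','scene'):
    cv2.imwrite(f'pics/{n}0.png',vision.get_image(n)[:,:,::-1]);print(vision.camera_model(n))
E
```

```text
{'time_s': np.float64(0.0), 'ee_pos': array([ 0.267, -0.619,  0.23 ]), 'eef_rot': array([-3.14 ,  0.   ,  0.407]), 'gripper_width': np.float64(0.086), 'ft_force': array([ 0.071, -0.189, -0.429])} 0.0187
{'fx': 397.83591949937545, 'fy': 397.83591949937545, 'cx': 260.5716515793974, 'cy': 190.16004914771054, 'rvec': array([ 2.11522412, -2.18089618,  0.08303392]), 'tvec': array([-0.08120803,  0.54743348,  0.88370026])}
{'fx': 483.7085028603408, 'fy': 483.7085028603408, 'cx': 255.32256663243882, 'cy': 189.62560865073263, 'rvec': array([ 1.29467448, -2.24902556,  0.91154548]), 'tvec': array([0.15564018, 0.40757294, 0.56288036])}
```

View pics/top0.png

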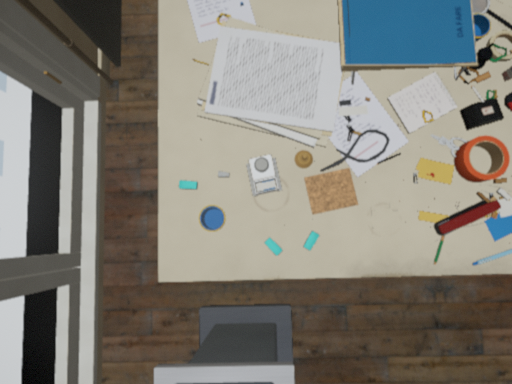

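View pics/scene0.png

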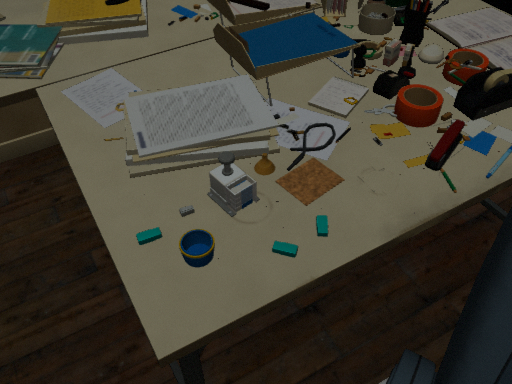

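The top view shows the dispenser at about (264,175), its cap at (261,164), the mat at (331,190) on the right, the bell at (304,158), the sharpener at (223,174) and the ink pot at (212,218). The turquoise blocks at (188,185), (273,246) and (311,240) are distractors. The eraser I want is the white one inside the magazine. I'll confirm that in an enlarged crop.

```bash
cat > h.py <<'E'
from plant import observe, vision, arm
import cv2,numpy as np
def cam(n):
    m=vision.camera_model(n);K=np.array([[m['fx'],0,m['cx']],[0,m['fy'],m['cy']],[0,0,1]])
    return K,cv2.Rodrigues(np.array(m['rvec']))[0],np.array(m['tvec'])
def back(n,uv,z):
    K,R,t=cam(n);c=-R.T@t
    d=(R.T@np.linalg.inv(K)@np.c_[np.reshape(uv,(-1,2)),np.ones(np.size(uv)//2)].T).T
    return c+d*((z-c[2])/d[:,2])[:,None]
def proj(n,P):
    K,R,t=cam(n);return cv2.projectPoints(np.array(P,float),R,t,K,None)[0][:,0]
E
python3 - <<'E'
from h import *
a=cv2.imread('pics/top0.png')[135:220,235:365];b=cv2.imread('pics/scene0.png')[145:225,195:350]
a=cv2.resize(a,None,fx=5,fy=5,interpolation=cv2.INTER_CUBIC);cv2.imwrite('pics/c1.png',a)
b=cv2.resize(b,None,fx=5,fy=5,interpolation=cv2.INTER_CUBIC);cv2.imwrite('pics/c2.png',b)
print(back('top',[261,164],.1),back('top',[[306,181],[351,169],[358,204],[313,213],[304,158]],0),back('top',[[212,218],[223,174],[273,246],[311,240]],0.01))
E
```

```text
[[ 0.59271057 -0.10270835  0.1       ]] [[ 0.56619681 -0.20495964  0.        ]
 [ 0.59122502 -0.3119788   0.        ]
 [ 0.50797701 -0.32378144  0.        ]
 [ 0.49015859 -0.21817057  0.        ]
 [ 0.62149611 -0.20249205  0.        ]] [[ 0.48515934  0.01791888  0.01      ]
 [ 0.58804208 -0.00972132  0.01      ]
 [ 0.41654052 -0.12221972  0.01      ]
 [ 0.42779052 -0.20994583  0.01      ]]
```

View pics/c1.png

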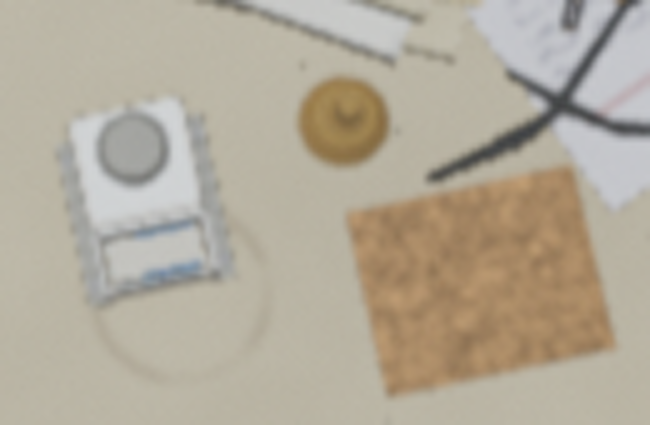

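View pics/c2.png

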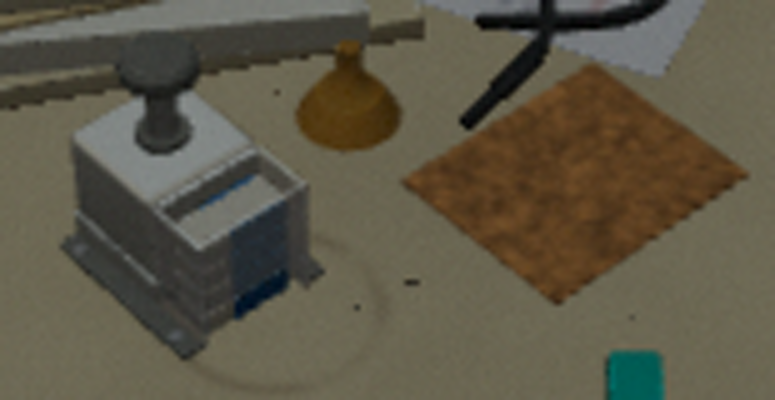

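The crops confirm it: cap at crop (133,148), magazine with white erasers in front of it, and the outlet pointing down in the picture. The mat corners are at (347,213), (572,167), (615,347) and (390,396). The turquoise block stands apart on the table.

```bash
python3 - <<'E'
from h import *
f=lambda L,o:np.array(o)+(np.array(L)+.5)/5-.5
o=(235,135)
cap=back('top',f([[133,148]],o),.1)[0]
cap2=back('scene',f([[157,62]],(195,145)),.1)[0]
fl=back('top',f([[98,305],[230,275],[60,150],[197,115]],o),.003)[:,:2]
print('cap',cap,cap2,'\nfl',fl)
d=[fl[2]-fl[0],fl[3]-fl[1]];print([np.degrees(np.arctan2(v[1],v[0])) for v in d],np.degrees(np.arctan2(*( (fl[0]-fl[1])[::-1])))-90,[np.linalg.norm(v) for v in d],np.linalg.norm(fl[0]-fl[1]))
m=back('top',f([[347,213],[572,167],[615,347],[390,396]],o),.001)[:,:2]
m2=back('scene',f([[403,182],[595,64],[748,176],[558,303]],(195,145)),.001)[:,:2]
for q in(m,m2):
  print(q.round(3),q.mean(0).round(4),[np.degrees(np.arctan2(v[1],v[0])).round(1) for v in(q[0]-q[3],q[1]-q[2],q[0]-q[1],q[3]-q[2])])
for y in (np.radians(9),np.radians(12),np.radians(15)):
  R=np.array([[np.cos(y),-np.sin(y)],[np.sin(y),np.cos(y)]]);O=cap[:2]-R@[.04,0]
  P=[[-.0145,.0265,.056],[-.0145,-.0265,.056],[.066,.0265,.058],[.066,-.0265,.058],[-.0145,.033,.003],[-.0145,-.033,.003]]
  P=[np.r_[O+R@p[:2],p[2]] for p in P]
  print(y,O,((proj('top',P)-o)*5+2).round(),((proj('scene',P)-(195,145))*5+2).round())
E
```

```text
cap [ 0.59226435 -0.10312172  0.1       ] [ 0.58866532 -0.09808974  0.1       ] 
fl [[ 0.53518027 -0.08168472]
 [ 0.54737684 -0.14428534]
 [ 0.60982174 -0.06558111]
 [ 0.6244093  -0.13123351]]
[np.float64(12.174738370522174), np.float64(9.616461178254575)] 11.024904169697976 [np.float64(0.07635885892219563), np.float64(0.07813033655077285)] 0.06377768661462202
[[ 0.575 -0.201]
 [ 0.594 -0.307]
 [ 0.508 -0.323]
 [ 0.488 -0.217]] [ 0.5413 -0.2619] [np.float64(10.8), np.float64(10.2), np.float64(99.8), np.float64(100.6)]
[[ 0.575 -0.197]
 [ 0.594 -0.305]
 [ 0.506 -0.319]
 [ 0.487 -0.214]] [ 0.5406 -0.2588] [np.float64(10.8), np.float64(9.3), np.float64(100.3), np.float64(100.2)]
0.15707963267948966 [ 0.55275681 -0.1093791 ] [[100. 295.]
 [218. 273.]
 [ 67. 119.]
 [184.  97.]
 [ 93. 309.]
 [230. 283.]] [[202. 250.]
 [315. 185.]
 [ 74. 129.]
 [185.  70.]
 [194. 355.]
 [329. 275.]]
0.20943951023931956 [ 0.55313844 -0.11143819] [[107. 297.]
 [223. 268.]
 [ 65. 123.]
 [180.  95.]
 [ 99. 311.]
 [235. 278.]] [[210. 249.]
 [318. 180.]
 [ 73. 133.]
 [180.  70.]
 [203. 354.]
 [332. 269.]]
0.2617993877991494 [ 0.55362731 -0.11347448] [[114. 298.]
 [229. 264.]
 [ 63. 127.]
 [176.  93.]
 [106. 313.]
 [240. 273.]] [[219. 247.]
 [321. 174.]
 [ 73. 136.]
 [175.  70.]
 [211. 353.]
 [334. 263.]]
```

Emit:
{"method": "apply_moves", "body": {
  "motion": [
    [1,1,1.6,0,-0.02],
    [1,2,3.2,0,-0.05],
    [1,3,4.8,0,-0.08],
    [1,4,6.4,0,-0.11],
    [1,5,8,0,-0.14],
    [1,6,9.6,0,-0.17],
    [1,7,11.2,0,-0.2],
    [1,8,12.8,0,-0.224],
    [1,9,14.4,0,-0.224],
    [1,10,16,0,-0.224]
  ]
}}

```text
time_s: 1.35
ee_pos: [0.5677, -0.1382, 0.2311]
eef_rot: [-3.142, 0.0, 0.183]
ft_force: [0.8, 0.1, 0.0]
gripper_width: -0.0002
finger_force: 0.0
```

Emit:
{"method": "apply_moves", "body": {
  "motion": [
    [1,0.4,0.6,0,0],
    [1,0.8,1.25,0,0],
    [1,0.8,1.25,-1,0],
    [1,0.8,1.25,-2,0],
    [1,0.8,1.25,-3,0],
    [1,0.8,1.25,-3.6,0],
    [1,0.8,1.25,-3.9,0],
    [1,0.8,1.25,-3.9,0],
    [1,0.8,1.25,-3.9,0],
    [1,0.8,1.25,-3.9,0]
  ]
}}

```text
time_s: 2.6
ee_pos: [0.5915, -0.1025, 0.1151]
eef_rot: [3.141, -0.001, 0.183]
ft_force: [0.6, 0.0, -0.0]
gripper_width: -0.0001
finger_force: 0.0
```

```bash
python3 - <<'E'
from h import *
print(observe()['ee_pos'])
a=vision.get_image('wrist')[:,:,::-1];b=vision.get_image('scene')[110:235,180:290,::-1]
b=cv2.resize(b,None,fx=3.07,fy=3.07,interpolation=cv2.INTER_CUBIC)[:384]
cv2.imwrite('pics/d.png',np.hstack([cv2.resize(a,(460,345)),cv2.resize(b,(310,345))]))
E
```

```text
[ 0.59153252 -0.10253734  0.1151112 ]
```

View pics/d.png

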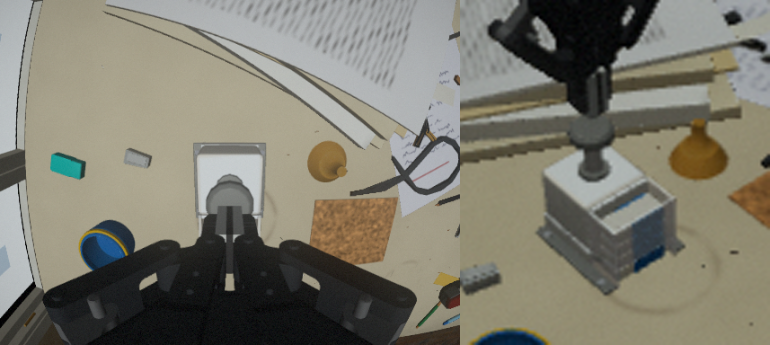

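The closed fingers stand centred over the cap (wrist crop about (228,195)), and the yaw matches the housing. I'll press now.

Emit:
{"method": "apply_moves", "body": {
  "motion": [
    [1,0,0,-0.3,0],
    [1,0,0,-0.5,0],
    [1,0,0,-0.7,0],
    [1,0,0,-0.9,0],
    [1,0,0,-1.1,0],
    [1,0,0,-1.25,0],
    [1,0,0,-1.35,0],
    [1,0,0,-1.4,0],
    [1,0,0,-1.4,0],
    [1,0,0,-1.4,0]
  ]
}}

```text
time_s: 3.95
ee_pos: [0.5914, -0.1024, 0.0746]
eef_rot: [3.141, -0.002, 0.183]
ft_force: [-7.9, 2.0, 30.5]
gripper_width: 0.0001
finger_force: 15.2
```

Hard stop reached at z = 74.6 mm with 30 N. I'll release and rise.

Emit:
{"method": "apply_moves", "body": {
  "motion": [
    [1,0,0,0.2,0],
    [1,0,0,0.5,0],
    [1,0,0,0.8,0],
    [1,0,0,1.1,0],
    [1,0,0,1.6,0],
    [1,0,0,2.4,0],
    [1,0,1,2.4,0],
    [1,-0.5,2.5,2.4,0],
    [1,-1.5,4,2.4,0],
    [1,-1.5,4,2.4,0]
  ]
}}

```text
time_s: 5.2
ee_pos: [0.5443, 0.0219, 0.145]
eef_rot: [-3.14, 0.001, 0.189]
ft_force: [0.1, -0.1, -0.3]
gripper_width: 0.0002
finger_force: 0.0
```

```bash
python3 - <<'E'
from h import *
print(observe()['ee_pos'],observe()['ft_force'])
a=vision.get_image('top')[:,:,::-1];b=vision.get_image('scene')[:,:,::-1]
cv2.imwrite('pics/e_top.png',a);cv2.imwrite('pics/e_sc.png',b)
r=lambda i:cv2.resize(i,None,fx=4,fy=4,interpolation=cv2.INTER_CUBIC)
cv2.imwrite('pics/e.png',np.hstack([r(a[140:225,230:325]),r(b[145:230,200:300])]))
E
```

```text
[0.54425135 0.02186647 0.1450266 ] [ 0.10572179 -0.09566686 -0.33615172]
```

View pics/e.png

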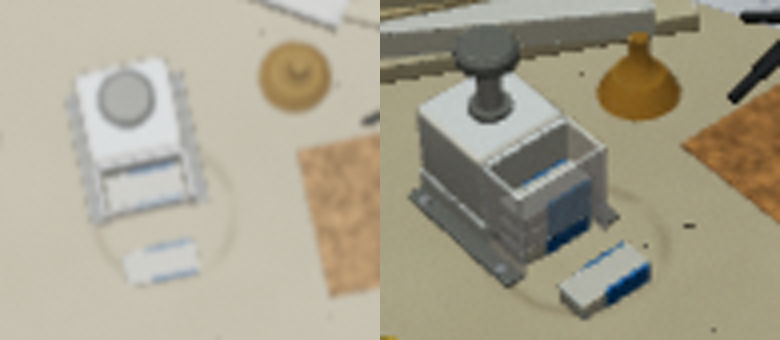

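The eraser is out, lying at top crop about (162,262), and the plunger is back up. The remaining erasers have dropped by one. Next I'll locate the eraser.

```bash
python3 - <<'E'
from h import *
f=lambda L,o:np.array(o)+(np.array(L)+.5)/4-.5
p=back('top',f([[124,257],[193,241],[199,272],[131,287]],(230,140)),.012)
q=back('scene',f([[561,290],[626,241],[651,263],[584,307]],(200-95,145)),.012)
for w in(p,q): print(w[:,:2].round(4).tolist(),w.mean(0)[:2],[np.degrees(np.arctan2(v[1],v[0])).round(1) for v in(w[0]-w[1],w[3]-w[2])])
E
```

```text
[[0.5145, -0.0966], [0.5225, -0.137], [0.5044, -0.1398], [0.4969, -0.1001]] [ 0.50957363 -0.11837755] [np.float64(101.3), np.float64(100.7)]
[[0.512, -0.0924], [0.5234, -0.1341], [0.5053, -0.1371], [0.4975, -0.0965]] [ 0.5095705  -0.11501261] [np.float64(105.3), np.float64(100.8)]
```

Emit:
{"method": "apply_moves", "body": {
  "motion": [
    [1,-0.8,-1.3,0,0],
    [1,-1.55,-2.7,0,0],
    [1,-1.55,-2.7,-1,0],
    [1,-1.55,-2.7,-2,0],
    [1,-1.55,-2.7,-3,0],
    [1,-1.55,-2.7,-3.5,0],
    [1,-1.55,-2.7,-3.5,0],
    [1,-1.55,-2.7,-3.5,0],
    [1,-1.55,-2.7,-3.5,0],
    [1,-1.55,-2.7,-3.5,0]
  ]
}}

```text
time_s: 6.55
ee_pos: [0.5, -0.0634, 0.0399]
eef_rot: [3.141, -0.001, 0.183]
ft_force: [-0.1, 0.7, -0.7]
gripper_width: 0.0001
finger_force: 0.0
```

```bash
python3 - <<'E'
from h import *
print(observe()['ee_pos'])
b=vision.get_image('scene')[150:280,160:360,::-1]
cv2.imwrite('pics/g.png',cv2.resize(b,None,fx=3,fy=3,interpolation=cv2.INTER_CUBIC))
E
```

```text
[ 0.49997234 -0.06341529  0.03994628]
```

View pics/g.png

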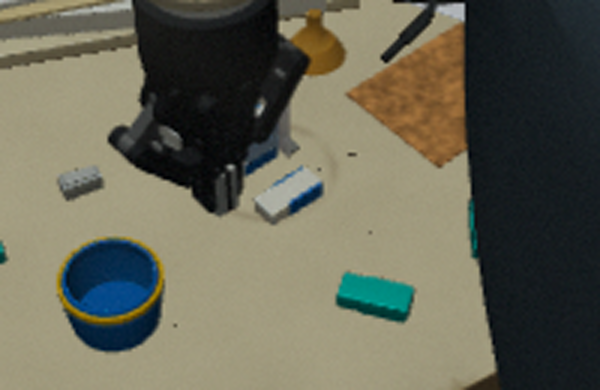

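The closed fingers are just left of the eraser (at (283,195) in the crop), well clear of the pot. I'll go down and push.

Emit:
{"method": "apply_moves", "body": {
  "motion": [
    [1,0,0,-0.6,0],
    [1,0,0,-1.0,0],
    [1,0,0,-1.15,0],
    [1,0.04,-0.2,-1.15,0],
    [1,0.09,-0.5,-1.15,0],
    [1,0.15,-0.8,-1.15,0],
    [1,0.21,-1.1,-1.15,0],
    [1,0.27,-1.4,-1.15,0],
    [1,0.32,-1.7,-1.15,0],
    [1,0.38,-2.0,-1.15,0]
  ]
}}

```text
time_s: 7.85
ee_pos: [0.5111, -0.1237, 0.0049]
eef_rot: [-3.141, -0.0, 0.183]
ft_force: [0.0, 3.2, 3.9]
gripper_width: 0.0
finger_force: 2.0
```

Emit:
{"method": "apply_moves", "body": {
  "motion": [
    [1,0.06,-0.3,0,0],
    [1,0.11,-0.6,0,0],
    [1,0.17,-0.9,0,0],
    [1,0.23,-1.2,0,0],
    [1,0.28,-1.5,0,0],
    [1,0.34,-1.8,0,0],
    [1,0.4,-2.1,0,0],
    [1,0.43,-2.3,0,0],
    [1,0.45,-2.4,0,0],
    [1,0.45,-2.4,0,0]
  ]
}}

```text
time_s: 9.1
ee_pos: [0.5245, -0.1961, 0.0048]
eef_rot: [3.141, 0.0, 0.182]
ft_force: [-0.4, 2.5, 1.5]
gripper_width: -0.0
finger_force: 1.1
```

```bash
python3 - <<'E'
from h import *
print(observe()['ee_pos'],observe()['ft_force'])
w=vision.get_image('wrist')[:,:,::-1]
b=vision.get_image('top')[140:230,240:370,::-1]
cv2.imwrite('pics/i.png',np.hstack([cv2.resize(w,(400,300)),cv2.resize(b,(400,300),interpolation=cv2.INTER_CUBIC)]))
E
```

```text
[ 0.52447445 -0.19609838  0.00478562] [-0.36782862  2.47127122  1.48635969]
```

View pics/i.png

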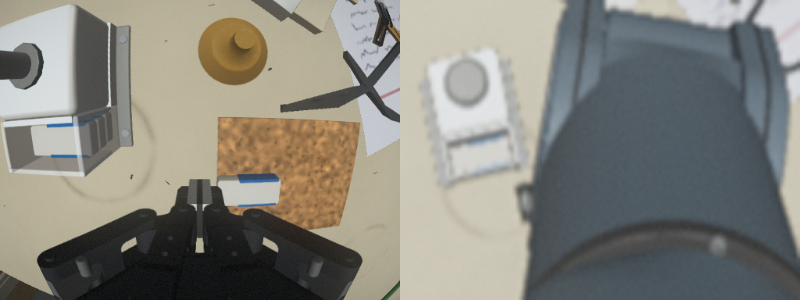

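The eraser is straight and just crossing the mat's left edge. About 33 mm more to push, then I'll back off and rise.

Emit:
{"method": "apply_moves", "body": {
  "motion": [
    [1,0.06,-0.3,0,0],
    [1,0.11,-0.6,0,0],
    [1,0.17,-0.9,0,0],
    [1,0.2,-1.1,0,0],
    [1,0.2,-1.1,0,0],
    [1,0.1,-0.6,0,0],
    [1,0,0,0,0],
    [1,0,0,1,0],
    [1,0,0,3,0],
    [1,0,0,5,0]
  ]
}}

```text
time_s: 10.45
ee_pos: [0.524, -0.1931, 0.1561]
eef_rot: [-3.14, 0.001, 0.185]
ft_force: [0.7, -0.5, -0.5]
gripper_width: 0.0
finger_force: 0.0
```

Emit:
{"method": "apply_moves", "body": {
  "motion": [
    [1,0,1.5,0,0],
    [1,0,3,0,0],
    [1,0,4.5,0,0],
    [1,0,6,0,0],
    [1,0,7,0,0],
    [1,0,7,0,0],
    [1,0,7,0,0],
    [1,0,7,0,0],
    [1,0,7,0,0],
    [1,0,7,0,0]
  ]
}}

```text
time_s: 11.7
ee_pos: [0.5245, 0.014, 0.1548]
eef_rot: [3.142, 0.0, 0.182]
ft_force: [0.5, 0.1, -0.6]
gripper_width: -0.0
finger_force: 0.0
```

```bash
python3 - <<'E'
from h import *
print(observe()['ee_pos'],observe()['ft_force'])
a=vision.get_image('top')[140:230,190:370,::-1];b=vision.get_image('scene')[140:240,190:370,::-1]
r=lambda i:cv2.resize(i,None,fx=4,fy=4,interpolation=cv2.INTER_CUBIC)[:, :]
a=r(a[:,60:]);b=r(b[:, :])[:360,:320]
cv2.imwrite('pics/j.png',np.hstack([a,b]))
E
```

```text
[0.5244634  0.01402186 0.15476445] [ 0.4676734   0.09905658 -0.62462611]
```

View pics/j.png

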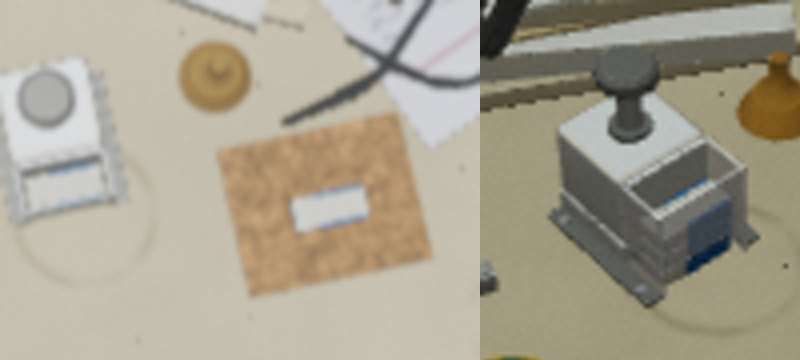

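The eraser lies near the middle of the mat (crop (330,208)). The plunger is up and the other erasers are still in the magazine. I'm handing in.

```bash
python3 -c "
from plant import arm
print(arm.job_done())"
```

```text
the job is handed in; nothing more can be done
None
```

One eraser was dispensed and pushed to near the middle of the cork mat, with the plunger back up, the other three erasers still in the magazine and the bystanders untouched by the arm as far as I saw; I handed the job in at about 12 s, and no verdict was returned.

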